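# Lock the extending clip rail at its short length

## Task

The aluminium tube of the extending clip rail is pulled out of its grey sleeve. Squeeze the two red spring buttons on the tube's sides flush, slide the tube into the sleeve so that the sleeve's mouth keeps them in, then slide the tube on, gently and without ramming it, until both buttons pop out through the slots in the sleeve's sides; let go of it there. Leave the other things on the shelf where they are.

Things in the scene. Friction and masses are not known exactly. Their poses are not given: they have to be found in the camera images.
- tube_grip (a point): Point on the tube's axis 95 mm behind button_mid (away from the sleeve), half-way up the bare tube, 24 mm wide here: a good place to take the tube for sliding it in once the buttons are held by the sleeve. Axes as button_mid.
- button_r (a joint): The same for the right (-y) side.
- clip_a_mid (a point): Orange binder clip 32 x 19 x 14 mm (with steel loops 30 mm high), loose on the rail's board beside the sleeve; its centre.
- clip_b_mid (a point): Second orange binder clip, same size, on the shelf; its centre.
- clip_box_mid (a point): Yellow plastic clip box 60 x 36 x 26 mm in the wooden caddy (fixed, 180 mm across, pencils up to 155 mm high, on a turntable) at the left; its centre.
- tin_mid (a point): Pewter stamp-pad tin 92 x 62 x 20 mm; its centre.
- mug_mid (a point): Black mug of brass fasteners, 84 mm across, 90 mm high; its centre.
- stapler_mid (a point): Blue and black desk stapler, 140 x 36 x 39 mm; its centre.
- mouth (a point): Centre of the grey sleeve's open mouth (26 x 26 mm), on the tube's axis, 50 mm above the shelf. x points along the sleeve, the way the tube is pushed in; z up. Over 6 mm before the mouth its side edges flare out: they guide in buttons standing out up to 3 mm and block buttons that stand out farther. Do not press tube and sleeve together with more than 80 N.
- button_mid (a point): Point on the tube's axis between the two red buttons, 50 mm above the shelf; x points along the tube to the sleeve, y to its left side. Buttons: 30 mm long along the tube, 12 mm high, one on each side, centred here, standing out 8 mm (40 mm over both, 24 mm when flush). They move straight in wherever pressed, so gripping only their rear half leaves the front free to enter the mouth.
- slots (a point): Point on the axis 62 mm inside the mouth, axes as mouth. Each side of the sleeve has a slot 33.5 mm long for a button, in a blue plate set differently every time: when locked, button_mid lies up to 8 mm before or behind this point (not reported: feel or look for it). Once the buttons are in the slots the tube is blocked both ways after about 2 mm.
- slot_frame: The part of the sleeve that carries the blue slotted plates, fixed; origin 75 mm inside the mouth, 50 mm below the axis, axes as mouth. The place of the plates in it is not reported. Do not press the tube's buttons against the plates (ends of the slots) with more than 30 N.
- rail: Board with sleeve, fixed; origin 50 mm below mouth, same axes. Wooden board 12 mm thick, from 250 mm before the mouth to 170 mm behind it, 55 mm to each side of the axis. The sleeve runs from the mouth 160 mm in +x, is 38 mm wide, its top 67 mm above the shelf.
- tube: The loose tube with end panel and buttons, 0.28 to 0.46 kg; origin 38 mm below button_mid, same axes. Square aluminium tube 24 x 24 mm, from 60 mm ahead of the buttons' middle (already in the sleeve, 1 mm play) to 140 mm behind it, ending in an upright wooden panel 90 mm wide, top 92 mm above the shelf, on an 80 mm wide, 10 mm high foot that slides on the board.
- button_l (a joint): Red button on the tube's left (+y) side: 0 = fully out, 0.008 = flush with the tube (m). Its spring takes 1.5 N to start and 5 N to be flush. Held in by the sleeve it reads about 0.007; sliding the tube then takes roughly 6 to 10 N.
Things that resemble listed ones, but are neither listed nor needed, are in the scene too. What is shaped like the tube but pink is not meant.

How it is judged:
On the way:
1. both buttons are pressed in and their front ends are inside the sleeve's mouth (x of button_mid in the frame of mouth between -0.013 and 0.05 m and value of joint each of button_l, button_r above 0.0045 m), for 0.1 s.
At the end, for the whole second after the job is handed in: The tube sits in the sleeve (within 4 mm of its axis), pushed in so that the button point is 48 to 76 mm inside the mouth, both buttons have sprung out through the slots (each to within 1.5 mm of fully out), and the tube is released and at rest (value of joint each of button_l, button_r below 0.0015 m and x of button_mid in the frame of mouth between 0.048 and 0.076 m and y of button_mid in the frame of mouth between -0.004 and 0.004 m and z of button_mid in the frame of mouth between -0.004 and 0.004 m and linear speed of tube below 0.01 m/s and contact force between the fingers and tube below 0.2 N); the robot touches nothing.
It fails at once if tube or buttons pressed against the slotted plates with more than 30 N (contact force between tube and slot_frame above 30 N).
It fails at once if tube (with its buttons) and rail pressed together with more than 80 N (contact force between tube and rail above 80 N).
It fails at once if a clip, the clip box, tin, mug or stapler is moved more than 20 mm (distance of any of clip_a_mid, clip_b_mid, clip_box_mid, tin_mid, mug_mid, stapler_mid from where it was at the start of the episode above 0.02 m).
It also fails if it takes over 45 s, if anything falls off the work surface, if the arm or the gripper's body presses on something with over 40 N, if the wrist force passes 120 N, or if a joint passes its speed limit or range.

## Robot

A 6-joint arm with a two-finger parallel gripper is mounted at the origin on the work surface. World frame = base frame: x ahead of the robot, y to its left, z up, the work surface at z = 0. Lengths are in m, angles in rad, forces in N, time in s.
With the tool pointing down it reaches from about 0.35 to 0.725 m from the base axis. Payload 6 kg.
Tool frame: the origin (TCP) lies at the very end of the fingers, on their centre line; the grasp point (between the pads) lies 19 mm behind it; y points along the fingers, z is the direction in which the jaws open and shut, and the axes are right-handed (so a half turn about y gives the same grasp; the last joint's range is limited). The gripper opens to 85 mm and grips with 20 to 120 N. Pads are 22 mm wide; open, the fingers measure 114 mm over their backs; the gripper's body (76 mm by 85 mm) begins 54 mm behind the grasp point. The pads swing forward as they close: fully open they stand 13 mm farther back than shut.
Start: joints at [1.509, 0.04, 0.085, 0, -1.615, -0.334], TCP at [0.231, 0.554, 0.231] pointing down, gripper open.
Joint ranges: [-2.56, 2.56], [-1.29, 2.01], [-1.08, 1.49], [-3.29, 1.98], [-2.81, -0.18], [-2.99, 2.99]. Speed limits (rad/s): [2.57, 2.57, 3.01, 3.14, 3.14, 3.14].

## Interface

Orientations are given as a unit quaternion [x, y, z, w].
In Python, from cell import ctrl gives the robot as it stands.
- The arm moves only by the shell command python3 -m jog 'ROWS'. ROWS is JSON, a list of rows, each a list of 7 numbers: the shift along the tool's x, y, z in cm, then the turn, a rotation vector about the tool's x, y, z in rad, then the closure in counts, from 0 (fully open) to 255 (shut). In form: [[x, y, z, wx, wy, wz, fingers], ...]. A call has 1 to 20 rows; each row is the pose to reach, as a shift and turn from the pose measured when the call began, along the tool's axes at that moment; what a row does not reach only later rows make up. A row lasts 1/10 s, in which the tool goes at most 50 mm and 8.59 degrees, less where a joint would pass 70% of its speed; a pose out of reach is approached as far as the arm can. A call with a gripper value outside its range is refused whole. The fingers move at their own pace and stop on an object; the grip force is fixed at half the most. Time passes only in rows, so rows that repeat a pose let the fingers close. It gives the time, the measured TCP pose, the force and the opening at its end, in the units of the state.
- ctrl.get_state(): the state, without advancing time (a new reading comes with each control period).
- ctrl.grab_frame(name): name is "scene" or "top" or "wrist"; returns a dict with "color" (400x640x3 uint8, red, green, blue), "fx", "fy", "cx", "cy" (pixels), "rvec" (rotation vector, rad) and "tvec" (3), from world to camera coordinates, as OpenCV has them. Camera axes: x right, y down, z forward; pixel columns grow to the right and rows downward; lengths in m; the calibration is good to about 2 mm. The wrist camera is an equidistant fisheye: a pixel r from the principal point sees the ray r / f radians off the axis. A picture is of the moment at which its call begins. There is no depth.
- ctrl.sign_off(): hands the job in, once; it reports no verdict.
The state is a dict: "time_s": time; "joint_positions": joint angles; "joint_vel": joint speeds; "joint_torque": joint torques, N m; "position": TCP position; "tool_rot": TCP orientation; "contact_force": force on the tool from outside, world axes, zero at the start; "moment": the same for the moment, N m; "finger_gap": finger opening in m.
Only numpy, scipy, OpenCV 4.12 (cv2) and the standard library are available. Lean on these libraries where they do the work, as an engineer would, in place of code of your own. Each camera call takes 0.05 s, during which the arm holds its last target. There are 200 camera calls.

## Working session

There is one attempt and no reset: what is moved stays moved. The work goes in short steps, Python scripts to look and compute and a shell command to move; the robot and the scene stay as the last step left them, time stands still between calls to the robot, and variables do not carry over. Pictures are saved under pics/ and viewed, about 8 in all and at most 12, crops included, and the job is handed in when it is done.

```bash
mkdir -p pics; ls
cat > h.py <<'E'
import numpy as np, cv2
from cell import ctrl
from scipy.spatial.transform import Rotation as R
def grab(n,save=None):
    f=ctrl.grab_frame(n)
    if save: cv2.imwrite('pics/'+save,f['color'][:,:,::-1])
    return f
def ray(f,u,v,fish=False):
    Rm=R.from_rotvec(f['rvec']).as_matrix(); C=-Rm.T@np.array(f['tvec'])
    x=(u-f['cx'])/f['fx'];y=(v-f['cy'])/f['fy']
    if fish:
        r=np.hypot(x,y); d=np.array([x/r*np.sin(r),y/r*np.sin(r),np.cos(r)]) if r>0 else np.array([0,0,1.])
    else: d=np.array([x,y,1.])
    return C,Rm.T@d
def onz(f,u,v,z,fish=False):
    C,d=ray(f,u,v,fish); return C+d*(z-C[2])/d[2]
def s():
    st=ctrl.get_state(); return st
E
python3 - <<'E'
from h import *
a=grab('scene');b=grab('top')
cv2.imwrite('pics/a.png',np.vstack([a['color'],b['color']])[:,:,::-1][:, :])
cv2.imwrite('pics/a1.png',a['color'][:,:,::-1]);cv2.imwrite('pics/b1.png',b['color'][:,:,::-1])
st=s();print(st['tool_rot'],st['time_s'],st['contact_force'],R.from_quat(st['tool_rot']).as_matrix())
for f in(a,b):
  print(f['fx'],f['cx'],f['cy'],-R.from_rotvec(f['rvec']).as_matrix().T@np.array(f['tvec']))
E
```

```text
pics
[-0.13894608 -0.69276345  0.69385046  0.13908388] 0.1 [-0.29223731 -0.94258684 -0.35329508] [[-9.22699327e-01 -4.93299627e-04 -3.85520050e-01]
 [ 3.85520350e-01 -1.46895611e-03 -9.22698164e-01]
 [-1.11145375e-04 -9.99998799e-01  1.54558186e-03]]
408.0911815049638 323.0042263061074 199.49222269915455 [1.25722593 0.1625426  0.99644982]
428.0920740862883 318.26249392843243 206.37065374610134 [ 0.36355719 -0.00933538  1.18163116]
```

View pics/b1.png

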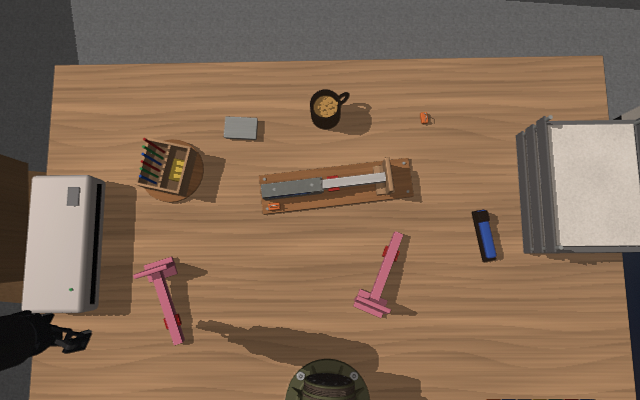

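View pics/a1.png

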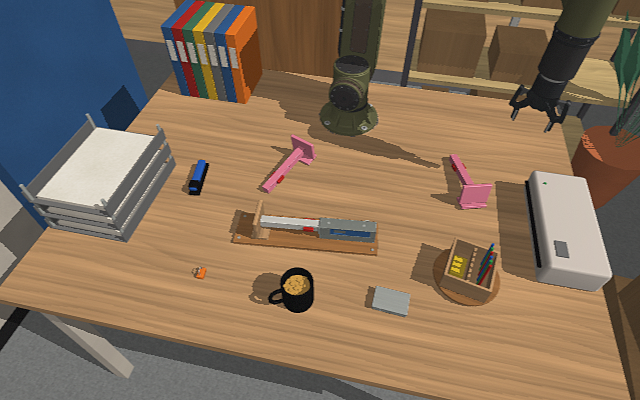

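Run:
```python
from h import *
b=grab('top','b2.png');c=b['color']
cv2.imwrite('pics/b3.png',cv2.resize(c[150:222,250:420],None,fx=4.6,fy=4.6,interpolation=cv2.INTER_NEAREST)[:,:,::-1])
hsv=cv2.cvtColor(c,cv2.COLOR_RGB2HSV).astype(int)
box=np.zeros(c.shape[:2],bool);box[150:222,250:420]=1
def pts(m,z):
    v,u=np.nonzero(m&box); return np.array([onz(b,x,y,z)[:2] for x,y in zip(u,v)])
tube=(hsv[...,1]<40)&(hsv[...,2]>150)
sl=(hsv[...,1]<70)&(hsv[...,2]>70)&(hsv[...,2]<150)
red=((hsv[...,0]<6)|(hsv[...,0]>174))&(hsv[...,1]>150)&(hsv[...,2]>90)
for n,m,z in(('tube',tube,.062),('sleeve',sl,.067),('red',red,.056)):
    p=pts(m,z); r=cv2.minAreaRect(p.astype(np.float32)*1000); print(n,len(p),p.mean(0),r,np.round(cv2.boxPoints(r)))
```

```text
tube 526 [ 0.57955861 -0.07717487] ((564.9105834960938, -9.275985717773438), (37.52193832397461, 306.4737243652344), 12.225632667541504) [[ 514.  137.]
 [ 579. -163.]
 [ 616. -155.]
 [ 551.  144.]]
sleeve 893 [0.56240557 0.07279386] ((564.4261474609375, -24.292129516601562), (83.88126373291016, 384.79541015625), 6.058686256408691) [[ 502.  163.]
 [ 543. -220.]
 [ 626. -211.]
 [ 586.  171.]]
red 51 [ 0.56985733 -0.02212327] ((573.4904174804688, -22.737667083740234), (38.942115783691406, 29.63996124267578), 4.128558158874512) [[553.  -9.]
 [555. -39.]
 [594. -36.]
 [592.  -7.]]
```

View pics/b3.png

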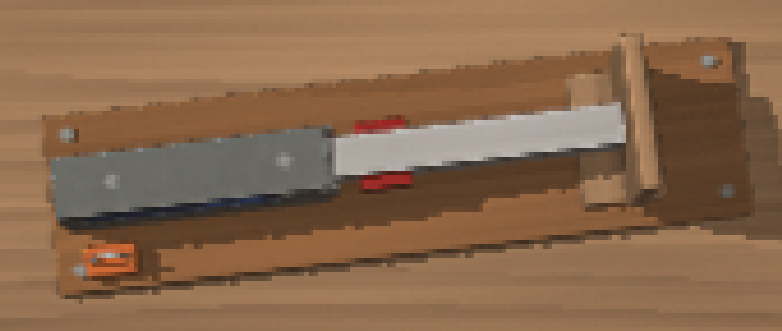

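```bash
cat >> h.py <<'E'
def go(x,y,z,ang):
    "tool pointing down, tool z at world heading ang(deg): print shift cm & turn"
    st=s();Rc=R.from_quat(st['tool_rot']);a=np.radians(ang)
    zt=np.array([np.cos(a),np.sin(a),0]);yt=np.array([0,0,-1.]);Rt=R.from_matrix(np.c_[np.cross(yt,zt),yt,zt])
    print('shift cm',np.round(Rc.inv().apply(np.array([x,y,z])-st['position'])*100,2),'turn',np.round((Rc.inv()*Rt).as_rotvec(),4),'gap',st['finger_gap'],'t',st['time_s'],'F',np.round(st['contact_force'],1),'pos',np.round(st['position'],4))
E
python3 - <<'E'
from h import *
b=cv2.imread('pics/b2.png');f=grab('top')
for u,v,z in((322.4,184.3,.067),(333.5,183.3,.056),(250+335/4.6,150+156.5/4.6,.062),(250+620/4.6,150+121.5/4.6,.062),(250+55/4.6,150+188/4.6,.067),(250+330/4.6,150+157/4.6,.067)): print(u,v,onz(f,u,v,z).round(4))
go(.5735,-.035,.19,-173.4)
E
```

```text
322.4 184.3 [0.5679 0.0054 0.067 ]
333.5 183.3 [ 0.5723 -0.0241  0.056 ]
322.82608695652175 184.02173913043478 [0.5696 0.0043 0.062 ]
384.7826086956522 176.41304347826087 [ 0.5882 -0.1602  0.062 ]
261.95652173913044 190.8695652173913 [0.5521 0.1656 0.067 ]
321.7391304347826 184.1304347826087 [0.5684 0.0071 0.067 ]
shift cm [-54.27   4.12  41.09] turn [-9.0000e-04  1.0598e+00 -7.0000e-04] gap 0.08512012950392378 t 0.2 F [-0.6 -0.4  0.1] pos [0.2312 0.5535 0.2307]
```

```bash
python3 -m jog '[[-54.3,4,41.1,0,1.066,0,0],[-54.3,4,41.1,0,1.066,0,0],[-54.3,4,41.1,0,1.066,0,0],[-54.3,4,41.1,0,1.066,0,0],[-54.3,4,41.1,0,1.066,0,0],[-54.3,4,41.1,0,1.066,0,0],[-54.3,4,41.1,0,1.066,0,0],[-54.3,4,41.1,0,1.066,0,0],[-54.3,4,41.1,0,1.066,0,0],[-54.3,4,41.1,0,1.066,0,0],[-54.3,4,41.1,0,1.066,0,0],[-54.3,4,41.1,0,1.066,0,0],[-54.3,4,41.1,0,1.066,0,0],[-54.3,4,41.1,0,1.066,0,0],[-54.3,4,41.1,0,1.066,0,0],[-54.3,4,41.1,0,1.066,0,0],[-54.3,4,41.1,0,1.066,0,0],[-54.3,4,41.1,0,1.066,0,0]]'
python3 - <<'E'
from h import *
w=grab('wrist','w1.png');print(w['fx'],-R.from_rotvec(w['rvec']).as_matrix().T@np.array(w['tvec']))
go(.5735,-.035,.19,-173.8)
E
```

```text
time_s: 2.0
position: [0.5736, -0.0341, 0.1916]
tool_rot: [-0.472, -0.527, 0.527, 0.471]
contact_force: [0.5, 0.2, 0.0]
finger_gap: 0.0855
309.70691628693146 [ 0.58189223 -0.11532623  0.33436533]
shift cm [-0.09  0.17  0.02] turn [ 0.0004  0.0025 -0.0008] gap 0.08552787178047 t 2.05 F [ 1.  -0.4 -0.2] pos [ 0.5736 -0.0341  0.1917]
```

View pics/w1.png

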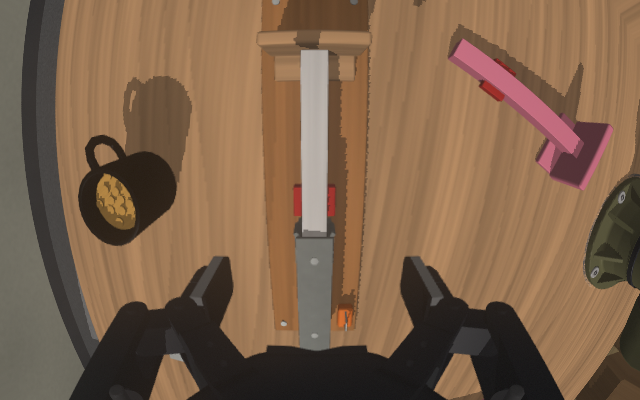

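Run:
```python
from h import *
f=grab('wrist');c=f['color'];hsv=cv2.cvtColor(c,cv2.COLOR_RGB2HSV).astype(int)
red=((hsv[...,0]<6)|(hsv[...,0]>174))&(hsv[...,1]>150)&(hsv[...,2]>90);red[:,:285]=0;red[:,345:]=0
v,u=np.nonzero(red);print(u.min(),u.max(),v.min(),v.max())
p=np.array([onz(f,x,y,.056,True)[:2] for x,y in zip(u,v)])*1000
r=cv2.minAreaRect(p.astype(np.float32));print('red',r)
t=(hsv[...,1]<40)&(hsv[...,2]>150)
q=[]
for row in range(60,225,8):
    uu=np.nonzero(t[row,290:345])[0]+290
    q.append(onz(f,(uu.min()+uu.max())/2,row,.062,True)[:2])
q=np.array(q);k=np.polyfit(q[:,1],q[:,0],1);print('tube axis angle',np.degrees(np.arctan(-k[0])),'x at -.022',np.polyval(k,-.022))
sl=(hsv[...,1]<70)&(hsv[...,2]>70)&(hsv[...,2]<150)
q=[]
for row in range(245,340,8):
    uu=np.nonzero(sl[row,285:345])[0]+285
    q.append(onz(f,(uu.min()+uu.max())/2,row,.067,True)[:2])
q=np.array(q);k=np.polyfit(q[:,1],q[:,0],1);print('sleeve angle',np.degrees(np.arctan(-k[0])),'x at -.022',np.polyval(k,-.022))
print(onz(f,315,237,.067,True))
go(.5735,-.033,.1,-173.8)
```

```text
294 335 186 215
red ((573.3932495117188, -22.103225708007812), (38.57052993774414, 29.035327911376953), 5.012143135070801)
tube axis angle 6.190420396877925 x at -.022 0.5736689953864339
sleeve angle 6.04833422907083 x at -.022 0.5733114281913666
[0.5691774  0.00994167 0.067     ]
shift cm [0.13 9.16 0.  ] turn [ 0.0004  0.0024 -0.0008] gap 0.08544318204576996 t 2.1 F [0.7 1.2 0.2] pos [ 0.5736 -0.0342  0.1916]
```

```bash
python3 -m jog '[[0,4,-0.1,0,0,0,0],[0,8,-0.1,0,0,0,0],[0,12,-0.1,0,0,0,0],[0,15,-0.1,0,0,0,0],[0,16.1,-0.1,0,0,0,0],[0,16.1,-0.1,0,0,0,0],[0,16.1,-0.1,0,0,0,0],[0,16.1,-0.1,0,0,0,0]]'
python3 - <<'E'
from h import *
go(.5747,-.034,.0305,-173.9)
E
```

```text
time_s: 2.9
position: [0.5761, -0.0339, 0.0332]
tool_rot: [0.473, 0.528, -0.526, -0.47]
contact_force: [-0.3, 0.3, 0.2]
finger_gap: 0.0854
shift cm [0.01 0.27 0.14] turn [ 0.0042  0.0046 -0.0008] gap 0.08538723921714629 t 2.9 F [-0.3  0.3  0.2] pos [ 0.5761 -0.0339  0.0332]
```

```bash
python3 -m jog '[[0,0.3,0.14,0.004,0.005,0,60],[0,0.3,0.14,0.004,0.005,0,120],[0,0.3,0.14,0.004,0.005,0,180],[0,0.3,0.14,0.004,0.005,0,220],[0,0.3,0.14,0.004,0.005,0,255],[0,0.3,0.14,0.004,0.005,0,255],[0,0.3,0.14,0.004,0.005,0,255],[0,0.3,0.14,0.004,0.005,0,255],[0,0.3,0.14,0.004,0.005,0,255]]'
python3 - <<'E'
from h import *
w=grab('wrist');cv2.imwrite('pics/w2.png',cv2.resize(w['color'][100:400,220:420],None,fx=2,fy=2)[:,:,::-1])
go(.5747,-.034,.0305,-173.9);print(s()['moment'])
E
```

```text
time_s: 3.8
position: [0.5757, -0.034, 0.0315]
tool_rot: [0.474, 0.526, -0.526, -0.472]
contact_force: [0.2, 1.0, 4.7]
finger_gap: 0.023
shift cm [0.01 0.09 0.09] turn [ 0.0025  0.     -0.0012] gap 0.02363833638591707 t 3.85 F [-1.   0.6  5.9] pos [ 0.5756 -0.034   0.0314]
[ 0.19959008 -0.02498488  0.09939569]
```

View pics/w2.png

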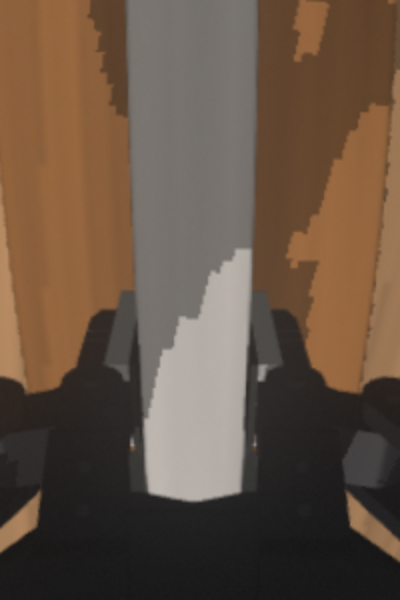

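```bash
python3 -m jog '[[0.3,0,0,0,0,0,255],[0.6,0,0,0,0,0,255],[0.9,0,0,0,0,0,255],[1.2,0,0,0,0,0,255],[1.4,0,0,0,0,0,255],[1.6,0,0,0,0,0,255],[1.7,0,0,0,0,0,255],[1.8,0,0,0,0,0,255],[1.8,0,0,0,0,0,255]]'
python3 - <<'E'
from h import *
go(.5737,-.0141,.0305,-173.9)
a=grab('scene');cv2.imwrite('pics/s2.png',cv2.resize(a['color'][190:260,220:390],None,fx=4.6,fy=4.6,interpolation=cv2.INTER_CUBIC)[:,:,::-1])
E
```

```text
time_s: 4.75
position: [0.5737, -0.0159, 0.0314]
tool_rot: [0.474, 0.526, -0.526, -0.472]
contact_force: [1.0, -3.4, 3.0]
finger_gap: 0.0233
shift cm [ 0.18  0.09 -0.02] turn [ 0.0025  0.0001 -0.0011] gap 0.02327624457167946 t 4.75 F [ 1.  -3.4  3. ] pos [ 0.5737 -0.0159  0.0314]
```

View pics/s2.png

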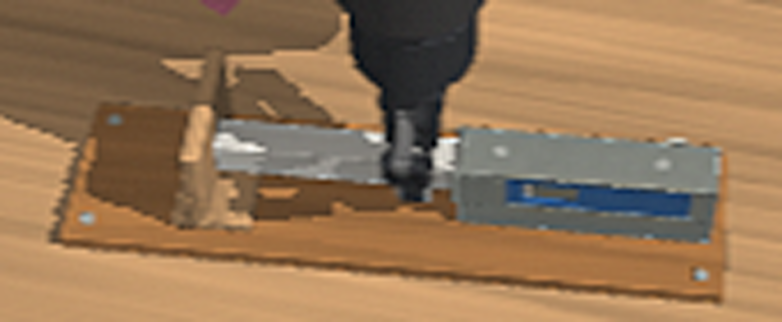

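Run:
```python
from h import *
f=grab('scene')
a=np.radians(6.1);X=np.array([-np.sin(a),np.cos(a),0]);Y=np.array([-np.cos(a),-np.sin(a),0])
P0=np.array([.5735,-.0221,.05])
def side(px,py,off):
    C,d=ray(f,220+px/4.6,190+py/4.6);t=((P0-C)@Y+off)/(d@Y);p=C+t*d-P0;return round(p@X*1000,1),round(p[2]*1000+50,1)
for n,px,py,o in(('mouth top',456,160,-.019),('mouth bot',453,212,-.019),('end top',717,182,-.019),('end bot',713,241,-.019),('slot near',525,192,-.019),('slot far',580,197,-.019),('plate near',506,190,-.019),('plate far',692,205,-.019),('finger r',433,190,-.016)): print(n,side(px,py,o))
go(.5737,-.0141,.0305,-173.9)
```

```text
mouth top (np.float64(35.5), np.float64(79.2))
mouth bot (np.float64(33.5), np.float64(24.2))
end top (np.float64(193.9), np.float64(79.8))
end bot (np.float64(197.8), np.float64(17.6))
slot near (np.float64(78.4), np.float64(52.4))
slot far (np.float64(112.4), np.float64(52.2))
plate near (np.float64(66.6), np.float64(52.7))
plate far (np.float64(181.2), np.float64(54.0))
finger r (np.float64(20.7), np.float64(41.8))
shift cm [ 0.18  0.1  -0.01] turn [ 0.0026  0.0001 -0.0009] gap 0.022892296647073988 t 4.85 F [-0.7 -2.3  3.1] pos [ 0.5738 -0.0159  0.0315]
```

```bash
python3 -m jog '[[0.1,0,0,0,0,0,255],[0.2,0,0,0,0,0,255],[0.3,0,0,0,0,0,255],[0.3,0,0,0,0,0,255]]'
```

```text
time_s: 5.25
position: [0.5734, -0.0129, 0.0315]
tool_rot: [0.473, 0.526, -0.525, -0.472]
contact_force: [1.0, -3.8, 3.2]
finger_gap: 0.0227
```

```bash
python3 -m jog '[[0.1,0,0,0,0,0,255],[0.2,0,0,0,0,0,255],[0.3,0,0,0,0,0,255],[0.4,0,0,0,0,0,255],[0.5,0,0,0,0,0,255],[0.5,0,0,0,0,0,255]]'
```

```text
time_s: 5.85
position: [0.5729, -0.0077, 0.0315]
tool_rot: [0.473, 0.526, -0.525, -0.472]
contact_force: [0.3, -3.0, 2.8]
finger_gap: 0.0233
```

```bash
python3 -m jog '[[0.1,0,0,0,0,0,255],[0.2,0,0,0,0,0,255],[0.2,0,0,0,0,0,255]]'
python3 - <<'E'
from h import *
b=grab('scene');cv2.imwrite('pics/s3.png',cv2.resize(b['color'][200:250,260,None] if 0 else b['color'][200:250,270:370],None,fx=8,fy=8,interpolation=cv2.INTER_CUBIC)[:,:,::-1])
E
```

```text
time_s: 6.15
position: [0.5726, -0.0055, 0.0314]
tool_rot: [0.473, 0.526, -0.525, -0.472]
contact_force: [0.8, -3.7, 2.5]
finger_gap: 0.0233
```

View pics/s3.png

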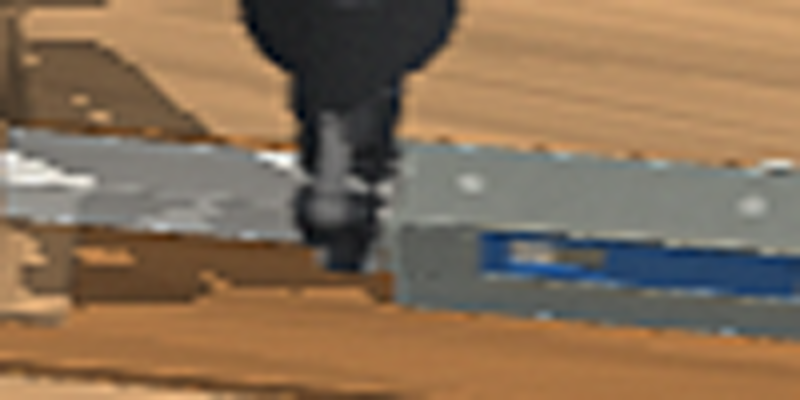

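```bash
python3 -m jog '[[0.1,0,0,0,0,0,255],[0.15,0,0,0,0,0,255],[0.15,0,0,0,0,0,255]]'
```

```text
time_s: 6.5
position: [0.5725, -0.004, 0.0315]
tool_rot: [0.473, 0.527, -0.525, -0.472]
contact_force: [-0.1, -3.8, 2.8]
finger_gap: 0.0232
```

```bash
python3 -m jog '[[0,0,0,0,0,0,150],[0,0,0,0,0,0,60],[0,0,0,0,0,0,0],[0,0,0,0,0,0,0],[0,0,0,0,0,0,0],[-3,0,0,0,0,0,0],[-6,0,0,0,0,0,0],[-8.3,0,0,0,0,0,0],[-8.3,0,0,0,0,0,0],[-8.3,0,0,0,0,0,0]]'
python3 - <<'E'
from h import *
b=grab('scene');cv2.imwrite('pics/s4.png',cv2.resize(b['color'][200:250,260:360],None,fx=8,fy=8,interpolation=cv2.INTER_CUBIC)[:,:,::-1])
go(.5814,-.0863,.0315,-173.9)
E
```

```text
time_s: 7.5
position: [0.5812, -0.0867, 0.0313]
tool_rot: [0.473, 0.526, -0.525, -0.472]
contact_force: [0.1, 0.8, -0.6]
finger_gap: 0.0855
shift cm [-0.02 -0.01 -0.01] turn [ 0.0024  0.0002 -0.0002] gap 0.08539797113952202 t 7.55 F [ 0.7 -0.3 -0.5] pos [ 0.5812 -0.0861  0.0314]
```

View pics/s4.png

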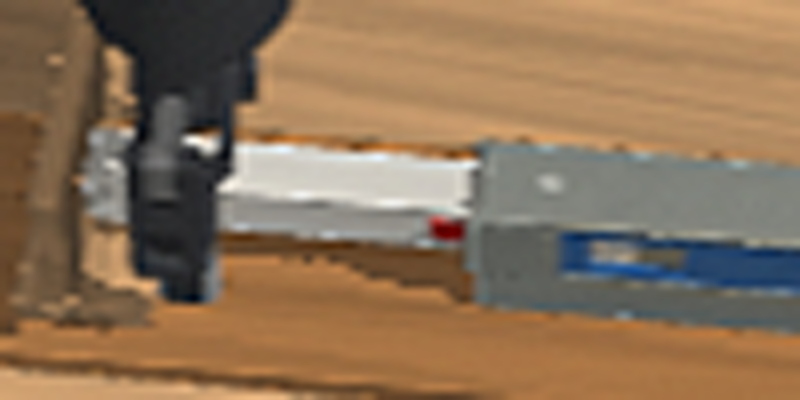

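```bash
python3 -m jog '[[0,0,0,0,0,0,120],[0,0,0,0,0,0,200],[0,0,0,0,0,0,255],[0,0,0,0,0,0,255],[0,0,0,0,0,0,255],[0,0,0,0,0,0,255],[0,0,0,0,0,0,255],[0.2,0,0,0,0,0,255],[0.4,0,0,0,0,0,255],[0.6,0,0,0,0,0,255],[0.8,0,0,0,0,0,255],[1.0,0,0,0,0,0,255],[1.0,0,0,0,0,0,255]]'
```

```text
time_s: 8.85
position: [0.5799, -0.0783, 0.0316]
tool_rot: [-0.474, -0.525, 0.526, 0.472]
contact_force: [0.3, -7.2, 0.8]
finger_gap: 0.023
```

```bash
python3 -m jog '[[0.4,0,0,0,0,0,255],[0.8,0,0,0,0,0,255],[1.2,0,0,0,0,0,255],[1.6,0,0,0,0,0,255],[2.0,0,0,0,0,0,255],[2.4,0,0,0,0,0,255],[2.8,0,0,0,0,0,255],[3.2,0,0,0,0,0,255],[3.6,0,0,0,0,0,255],[4.0,0,0,0,0,0,255],[4.2,0,0,0,0,0,255],[4.4,0,0,0,0,0,255],[4.4,0,0,0,0,0,255]]'
```

```text
time_s: 10.15
position: [0.575, -0.0365, 0.0316]
tool_rot: [-0.475, -0.524, 0.527, 0.472]
contact_force: [0.9, -6.5, 0.8]
finger_gap: 0.0231
```

```bash
python3 -m jog '[[0.1,0,0,0,0,0,255],[0.2,0,0,0,0,0,255],[0.3,0,0,0,0,0,255],[0.4,0,0,0,0,0,255],[0.5,0,0,0,0,0,255],[0.6,0,0,0,0,0,255],[0.7,0,0,0,0,0,255],[0.8,0,0,0,0,0,255]]';for i in 1; do python3 -m jog '[[0.1,0,0,0,0,0,255],[0.2,0,0,0,0,0,255],[0.3,0,0,0,0,0,255]]'; done
```

```text
time_s: 10.95
position: [0.5743, -0.0304, 0.0317]
tool_rot: [-0.476, -0.523, 0.527, 0.471]
contact_force: [3.7, -8.4, -0.5]
finger_gap: 0.0231
time_s: 11.25
position: [0.5741, -0.0293, 0.032]
tool_rot: [-0.477, -0.522, 0.527, 0.471]
contact_force: [3.3, -9.4, 0.2]
finger_gap: 0.0236
```

```bash
python3 -m jog '[[0.15,0,0,0,0,0,255],[0.25,0,0,0,0,0,255],[0.35,0,0,0,0,0,255],[0.4,0,0,0,0,0,255]]'; python3 -m jog '[[0.15,0,0,0,0,0,255],[0.25,0,0,0,0,0,255],[0.35,0,0,0,0,0,255],[0.4,0,0,0,0,0,255]]'
```

```text
time_s: 11.65
position: [0.5737, -0.0256, 0.032]
tool_rot: [-0.477, -0.522, 0.527, 0.471]
contact_force: [1.1, -3.8, 0.5]
finger_gap: 0.0232
time_s: 12.05
position: [0.5736, -0.0246, 0.0323]
tool_rot: [-0.479, -0.521, 0.528, 0.47]
contact_force: [6.7, -17.8, -2.7]
finger_gap: 0.023
```

```bash
python3 -m jog '[[-0.05,0,0,0,0,0,255],[-0.05,0,0,0,0,0,150],[-0.05,0,0,0,0,0,60],[-0.05,0,0,0,0,0,0],[-0.05,0,0,0,0,0,0],[-0.05,0,0,0,0,0,0]]'
python3 - <<'E'
from h import *
b=grab('scene');cv2.imwrite('pics/s5.png',cv2.resize(b['color'][200:250,260:360],None,fx=8,fy=8,interpolation=cv2.INTER_CUBIC)[:,:,::-1])
E
```

```text
time_s: 12.65
position: [0.5736, -0.0249, 0.0323]
tool_rot: [-0.479, -0.521, 0.528, 0.47]
contact_force: [0.2, -0.8, 0.4]
finger_gap: 0.0854
```

View pics/s5.png

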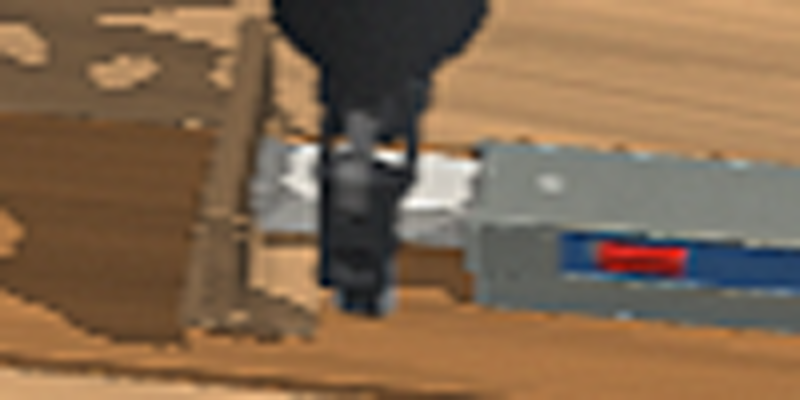

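The right button shows red in its slot, at (595–685, 243–275) in the crop. I'll lift clear and check from above that both buttons stand out.

```bash
python3 -m jog '[[0,-4,0,0,0,0,0],[0,-8,0,0,0,0,0],[0,-12,0,0,0,0,0],[0,-16,0,0,0,0,0],[-3,-17,0,0,0,0,0],[-3,-17,0,0,0,0,0]]'
python3 - <<'E'
from h import *
w=grab('wrist');cv2.imwrite('pics/w4.png',cv2.resize(w['color'][120:360,220:420],None,fx=2.5,fy=2.5,interpolation=cv2.INTER_CUBIC)[:,:,::-1])
E
```

```text
time_s: 13.3
position: [0.5774, -0.0537, 0.206]
tool_rot: [-0.48, -0.521, 0.527, 0.469]
contact_force: [-0.6, 0.5, -0.4]
finger_gap: 0.085
```

View pics/w4.png

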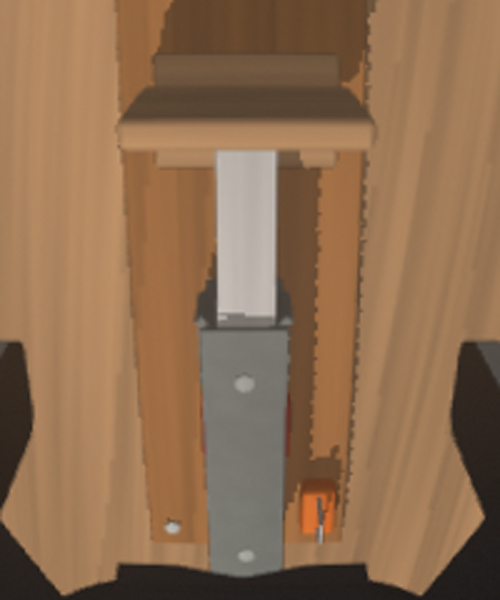

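```bash
python3 -c "
from h import *
print(ctrl.get_state()['time_s'],ctrl.sign_off())"
```

```text
the job is handed in; nothing more can be done
13.35 None
```

The tube is locked in the sleeve with both red buttons out through the slots, and I handed the job in at 13.35 s.

- **Buttons in:** I gripped only the rear half of the buttons. I pressed them flush and slid the tube about 30 mm until their front ends were inside the mouth, then let go. The sleeve held them in.
- **Sliding on:** I re-gripped about 95 mm behind the buttons and pushed gently, with sliding forces of about 6 to 10 N. The force dropped to about 4 N when the buttons popped out. It then rose to about 19 N as the tube blocked, with `button_mid` about 57 mm inside the mouth by my own estimate.
- **Last checks:** The final wrist picture shows a red strip standing out on both sides of the sleeve. The scene picture shows the right button filling its slot. The gripper is open and lifted clear, with the force reading back to about zero.
- **Not checked:** I did not read the button joint values or re-measure the other objects. I kept clear of them and saw nothing disturbed; of them, only the clip beside the sleeve is in the last picture.
- **Disagreement:** My first estimate put the mouth about 5 mm nearer the buttons than the side view did. I used the side view, and the push fitted it.

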